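Show the reagent rotor's underside to the inspection camera

TASK

Take the blue lid off its canister by the knob and set it down, knob up, in the middle of the green mat; then pick the reagent rotor out of the canister by its white grip and hold it still in the air in front of the inspection camera, its underside centred on the lens axis at the focus point (16 cm from the lens) and square to the lens. Finish while holding it there: do not put it down or let go. Leave the canister standing where it is, and do not disturb the yellow-lidded canister, the reagent bottle or the tube rack.

Things in the scene. Friction and masses are not known exactly. Their poses are not given: they have to be found in the camera images.
- lid_knob (a point): grip point on the black knob of the blue loose lid, on the lid's axis, 33 mm above the underside of its lip; z is the lid's up axis. The knob is a cylinder 24 mm across from 14 mm below to 12 mm above this point, on a neck 18 mm across. 36 mm above the bench when the lid stands on the mat.
- canister: white round canister, 124 mm across outside, 116 mm inside at the mouth, 62 mm high, inner floor 5 mm up, loose, 0.8 kg, covered by the blue lid at the start. Origin: centre of its underside, z up. The mat and the two canisters stand left, middle and right in any order.
- rotor_grip (a point): grip point of the reagent rotor, on its axis, 36 mm above its underside. The grip is a white upright bar 30 mm long (rotor x) and 16 mm thick (rotor y: close the fingers along y), from 12 to 54 mm above the underside. z is the rotor's axis, from disc to grip. At the start 41 mm above the canister's underside, bar yaw within 1 rad.
- rotor_face (a point): centre of the rotor's flat underside, the face to be shown; same axes as rotor_grip, 36 mm below it along the rotor's z
- mat: green square mat, 160 mm wide, 3 mm thick, fixed to the bench; origin at its centre on the bench
- camera_lens (a point): lens centre of the inspection camera: black, with a ring of small white lights, 72 mm across, on a grey stand beyond the work; 109 mm above the bench. z is the optical axis, out of the lens, up and back towards the robot, leaning 35 degrees from the vertical; y is level. The stand is turned up to 0.3 rad about the vertical.
- camera_focus (a point): focus point in the air, on the optical axis 160 mm from the lens and 240 mm above the bench; same axes as camera_lens. The centre of the rotor's underside belongs here, with the rotor's z along this z (grip pointing away from the camera).
- spare_canister: bystander: the same white canister with a yellow lid and black knob, closed, 103 mm high; origin at the centre of its underside
- reagent_bottle: bystander: amber bottle 60 mm across, 110 mm high; origin at the centre of its underside
- tube_rack: bystander: white rack 90 by 200 mm and 94 mm high, its length (y) pointing away from the robot, with capped tubes; origin at the centre of its underside
- lid: the blue lid; origin on its axis at the underside of the lip, 33 mm below lid_knob. A round plate 130 mm across and 5 mm thick, its top 24 mm below lid_knob, with a lip 4 mm deep and about 108 mm across under it that sits loosely in the canister's mouth; about 120 g; lift it straight up
- rotor: the rotor: translucent blue disc 84 mm across, 12 mm thick, with dark blue cells round its edge and the white grip bar on top; about 70 g. It lies flat, loose, in the canister under the blue lid, up to 6 mm off centre. Origin: centre of its underside
- camera_stand: the camera's grey stand, fixed to the bench; origin on the bench, z up. The lens is 45 mm from it along its -x; base plate 110 by 90 mm (x, y), from 35 mm in front of the origin (-x) to 75 mm behind
Not all that is in view belongs to the job. Leave any red look-alike of the lid alone.

How it is judged (in metres and radians):
On the way, in this order (a step that is already met when the one before it is completed fails the run):
1. the blue lid stands knob up on the mat, let go (horizontal distance between lid_knob and mat below 0.045 m and angle between lid_knob's own z axis and vertical below 0.1 rad and height (world z) of lid_knob below 0.042 m and contact force between lid and mat above 0.3 N and contact force between the fingers and lid below 0.05 N), for 0.2 s.
2. the rotor is held in the fingers, clear above the canister (height (world z) of rotor_face above 0.09 m and contact force between the fingers and rotor above 0.5 N and contact force between rotor and canister below 0.05 N), for 0.2 s.
At the end, for the whole second after the job is handed in: Rotor held at rest in the fingers, touching nothing else: underside centre within 20 mm of the focus, axis within 0.2 rad of the optical axis, grip up. Blue lid let go, flat, knob up, within 45 mm of the mat's centre. Canister upright, within 35 mm of its start (all of step 1 and distance between rotor_face and camera_focus below 0.02 m and angle between the z axis of rotor_face and the z axis of camera_focus, either way round below 0.2 rad and angle between rotor_face's own z axis and vertical below 1.2 rad and height (world z) of rotor_face above 0.2 m and contact force between the fingers and rotor above 0.5 N and contact force between rotor and camera_stand below 0.05 N and contact force between rotor and canister below 0.05 N and linear speed of rotor below 0.03 m/s and angle between canister's own z axis and vertical below 0.1 rad and distance of canister from where it was at the start of the episode below 0.035 m); the arm keeps its last pose, push and grip.
It fails at once if the lid is dropped instead of set down (height (world z) of lid_knob above 0.115 m and contact force between the fingers and lid below 0.01 N).
It fails at once if the canister is tipped over or pushed away (angle between canister's own z axis and vertical above 0.5 rad or distance of canister from where it was at the start of the episode above 0.06 m).
It fails at once if the yellow-lidded canister is pushed away or tipped (distance of spare_canister from where it was at the start of the episode above 0.03 m or angle between spare_canister's own z axis and vertical above 0.4 rad).
It fails at once if the reagent bottle or the tube rack is pushed away or tipped (distance of any of reagent_bottle, tube_rack from where it was at the start of the episode above 0.03 m or angle between any of reagent_bottle, tube_rack's own z axis and vertical above 0.4 rad).
It also fails if it takes over 64 s, if anything falls off the work surface, if the arm or the gripper's body presses on something with over 40 N, if the wrist force passes 120 N, or if a joint passes its speed limit or range.

ROBOT

A 6-joint arm with a two-finger parallel gripper is mounted at the origin on the work surface. World frame = base frame: x ahead of the robot, y to its left, z up, the work surface at z = 0. Lengths are in mm, angles in rad, forces in N, time in s.
With the tool pointing down it reaches from about 275 to 750 mm from the base axis. Payload 10.2 kg.
Tool frame: the origin (TCP) lies at the very end of the fingers, on their centre line; the grasp point (between the pads) lies 19 mm behind it (ctrl.tcp_to_grasp is the distance from the TCP to the grasp point, in mm); z points along the fingers, y is the direction in which the jaws open and shut (so a half turn about z gives the same grasp; the last joint's range is limited). The gripper opens to 85 mm and grips with 20 to 120 N. Pads are 22 mm wide; open, the fingers measure 114 mm over their backs; the gripper's body (76 mm by 85 mm) begins 54 mm behind the grasp point. The pads swing forward as they close: fully open they stand 13 mm farther back than shut.
Start: joints at [1.119, 0.313, 1.498, -0, 1.331, -0.223], TCP at [119.087, 511.321, 231.294] pointing down, gripper open.
Joint ranges: [-2.94, 2.94], [-0.97, 2.17], [0.19, 2.56], [-1.23, 4.37], [0.02, 3.11], [-2.88, 2.88]. Speed limits (rad/s): [2.39, 2.39, 3.01, 3.14, 3.14, 3.14].

INTERFACE

Orientations are given as a unit quaternion [w, x, y, z].
In Python, from rig import ctrl, cams, job gives the robot as it stands. The module is installed in compiled form; this text tells all that it offers.
- The arm moves only by the tool drive_tool, never from a script. Its arguments are lists of equal length, an entry for each row: "gripper": the opening, from 0 (shut) to 1 (fully open); "dp": the shift along the tool's x, y, z normalised to -1 to 1, where 1 is 0.2 m, a list of three; "twist": the turn about the tool's z normalised to -1 to 1, where 1 is 90 degrees. In form: {"gripper": [gripper, ...], "dp": [[tx, ty, tz], ...], "twist": [twist, ...]}. A call has 1 to 20 rows; each row is the pose to reach, as a shift and turn from the pose commanded when the call began, along the tool's axes at that moment; what a row does not reach only later rows make up. A row lasts 1/10 s, in which the tool goes at most 50 mm and 8.59 degrees, less where a joint would pass 70% of its speed; a pose out of reach is approached as far as the arm can. A call with a number of a shift or a turn outside -1 to 1 is refused whole. A call with a gripper value outside its range is refused whole. The fingers move at their own pace and stop on an object; "newtons" is the grip in N (left out, the last holds). Time passes only in rows, so rows that repeat a pose let the fingers close. It gives the time, the measured TCP pose, the force and the opening at its end, in the units of the state.
- ctrl.sense(): the state, without advancing time (a new reading comes with each control period).
- cams.capture(name): name is "scene" or "top"; returns a dict with "pixels" (384x512x3 uint8, red, green, blue), "camera_matrix" (3x3 intrinsics, pixels), "xyz" and "orientation" of the camera in the world. Camera axes: x right, y down, z forward; pixel columns grow to the right and rows downward; lengths in mm; the calibration is good to about 2 mm. A picture is of the moment at which its call begins. There is no depth.
- job.finish_job(): hands the job in, once; it reports no verdict.
The state is a dict: "time_s": time; "joints": joint angles; "dq": joint speeds; "tau": joint torques, N m; "eef_pos": TCP position; "ee_rot": TCP orientation; "force": force on the tool from outside, world axes, zero at the start; "wrist_torque": the same for the moment, N m; "grip_width": opening from 0.0 (shut) to 1.0 (fully open).
Only numpy, scipy, OpenCV 4.12 (cv2) and the standard library are available. Lean on these libraries where they do the work, as an engineer would, in place of code of your own. Each camera call takes 0.05 s, during which the arm holds its last target.

## Working session

There is one attempt and no reset: what is moved stays moved. The work goes in short steps, Python scripts to look and compute and a tool call to move; the robot and the scene stay as the last step left them, time stands still between calls to the robot, and variables do not carry over. Pictures are saved under pics/ and viewed, and the job is handed in when it is done.

Besides the shell and the picture viewer there is one more tool, called after "Call:" as name(argument=value, ...), one argument or row to a line, values as JSON. drive_tool: Moves the arm, as the interface text tells. Scaled input: -1 to 1 covers 0.2 m each way for a shift and 90 degrees each way for a turn. Its arguments: {"type":"object","properties":{"gripper":{"type":"array","items":{"type":"number"}},"dp":{"type":"array","items":{"type":"array","items":{"type":"number"}}},"twist":{"type":"array","items":{"type":"number"}},"newtons":{"type":"number"}},"required":["gripper","dp","twist"]}

```bash
mkdir -p pics; ls; cat > h.py <<'E'
import numpy as np, cv2
from rig import ctrl, cams, job
from scipy.spatial.transform import Rotation as R
def rot(q): return R.from_quat([q[1],q[2],q[3],q[0]]).as_matrix()
def cap(n,tag):
    c=cams.capture(n); cv2.imwrite(f'pics/{tag}.png',c['pixels'][:,:,::-1])
    np.savez(f'{tag}.npz',px=c['pixels'],K=c['camera_matrix'],p=c['xyz'],q=c['orientation']); return c
def load(tag):
    return np.load(f'{tag}.npz')
def ray(c,u,v):
    d=rot(c['q'])@np.linalg.inv(c['K'])@np.array([u,v,1.]); return np.array(c['p']),d
def atz(c,u,v,z):
    p,d=ray(c,u,v); return p+d*(z-p[2])/d[2]
def proj(c,X):
    x=c['K']@(rot(c['q']).T@(np.array(X,float)-c['p'])); return x[:2]/x[2]
def crop(tag,u0,v0,u1,v1,s,out):
    im=cv2.imread(f'pics/{tag}.png')[v0:v1,u0:u1]; cv2.imwrite(f'pics/{out}.png',cv2.resize(im,None,fx=s,fy=s,interpolation=cv2.INTER_CUBIC))
E
python3 - <<'E'
from h import *
for n in('scene','top'):
    c=cap(n,n+'0'); print(c['camera_matrix'],c['xyz'],rot(c['orientation']))
print(ctrl.sense(),ctrl.tcp_to_grasp)
E
```

```text
pics
[[378.20094901   0.         255.44508884]
 [  0.         378.20094901 190.04478496]
 [  0.           0.           1.        ]] [1052.95638476  141.49571449 1086.45078439] [[-0.22392157  0.81415501 -0.53573385]
 [ 0.9744989   0.17884283 -0.13552539]
 [-0.01452652 -0.5524191  -0.83343993]]
[[379.07191476   0.         258.94674895]
 [  0.         379.07191476 182.69349648]
 [  0.           0.           1.        ]] [ 434.50009091   19.85830707 1219.11457761] [[ 0.00186768 -0.99938026  0.03515128]
 [-0.99990021 -0.00235857 -0.01392889]
 [ 0.01400317 -0.03512176 -0.99928493]]
{'time_s': 0.1, 'joints': array([ 1.11860880e+00,  3.13418859e-01,  1.49831725e+00, -1.58671058e-05,
        1.33103534e+00, -2.23424190e-01]), 'dq': array([-0.00162944, -0.00078006, -0.00203732, -0.00014092,  0.00028719,
       -0.0013691 ]), 'tau': array([ 3.04509937e-03, -4.12897289e+01, -2.60141981e+01, -1.61523203e-04,
        2.98279672e-03,  1.26524148e-05]), 'eef_pos': array([118.98454594, 511.11097257, 230.79612698]), 'ee_rot': array([-1.88066210e-04,  1.14130521e-01,  9.93465589e-01, -5.58639301e-04]), 'force': array([-0.96325973, -0.64006325, -0.44644891]), 'wrist_torque': array([0.00760551, 0.02358624, 0.03990414]), 'grip_width': 0.9972531360063938} 18.700000000000003
```

```bash
sleep 1
```

```text
(no output)
```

View pics/scene0.png

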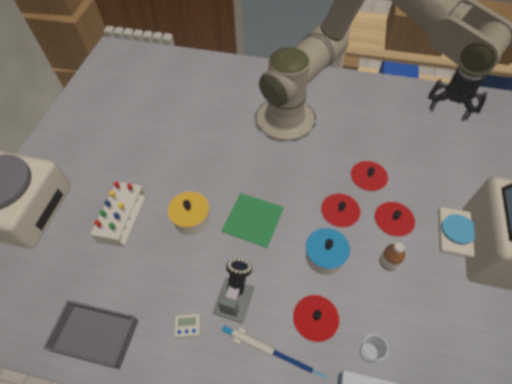

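View pics/top0.png

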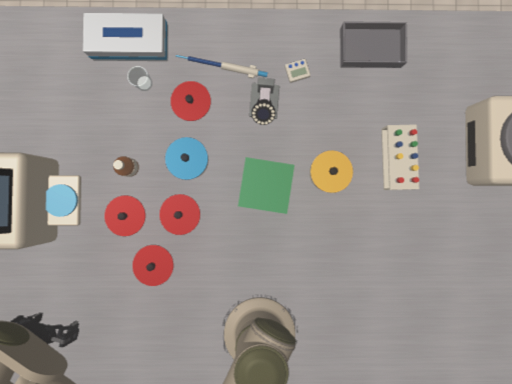

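```bash
python3 - <<'E'
from h import *
crop('top0',140,60,300,220,5,'c1')
crop('scene0',200,180,360,340,4,'c2')
E
```

```text
(no output)
```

View pics/c1.png

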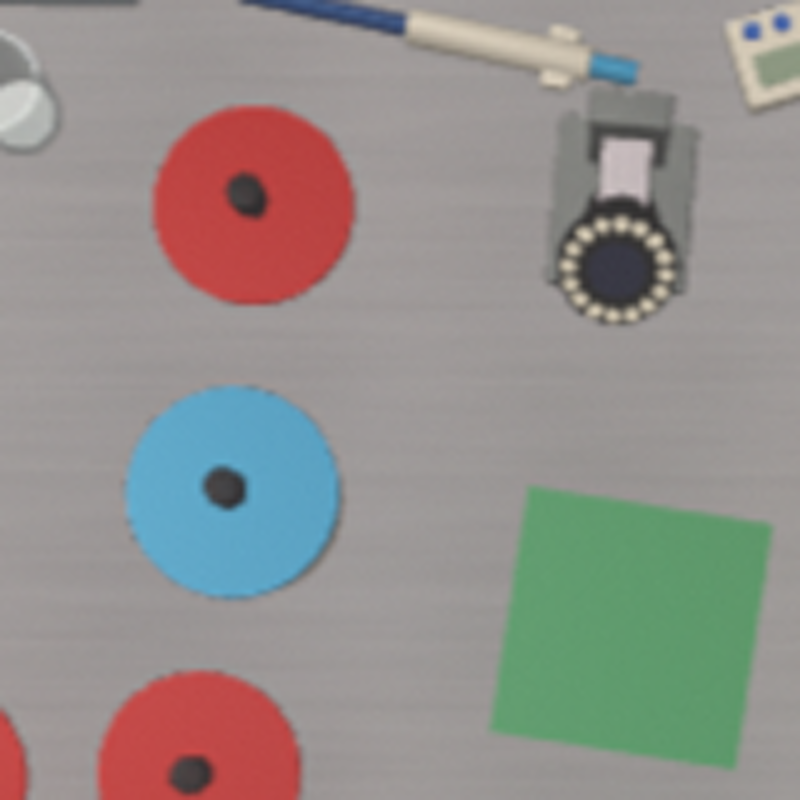

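View pics/c2.png

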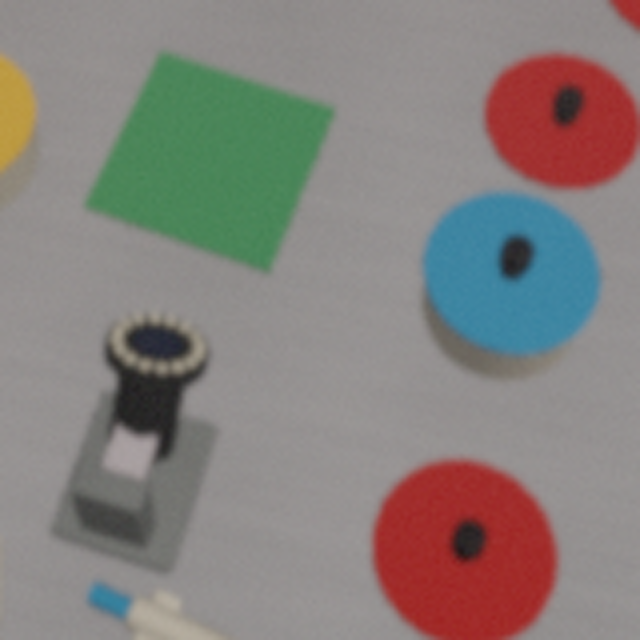

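```bash
cat > m0.py <<'E'
from h import *
def seg(c,lo,hi,box):
    h=cv2.cvtColor(c['px'],cv2.COLOR_RGB2HSV); m=cv2.inRange(h,lo,hi); z=np.zeros_like(m); u0,v0,u1,v1=box; z[v0:v1,u0:u1]=m[v0:v1,u0:u1]
    cs,_=cv2.findContours(z,cv2.RETR_EXTERNAL,cv2.CHAIN_APPROX_NONE); return max(cs,key=cv2.contourArea)
t=load('top0'); s=load('scene0')
B=((95,110,90),(112,255,255)); G=((60,70,60),(85,255,255)); Y=((18,150,120),(30,255,255))
def go(c,b,z,name):
    k=seg(c,*b[:2],b[2])[:,0,:]+0.0
    P=np.array([atz(c,u,v,z) for u,v in k]); (x,y),r=cv2.minEnclosingCircle(P[:,:2].astype(np.float32))
    e=cv2.fitEllipse(P[:,:2].astype(np.float32)); print(name,'circ',x,y,r,'ell',e)
    return P
go(t,(*B,(150,120,220,200)),67,'lid top'); go(s,(*B,(300,220,360,290)),65.5,'lid scene')
go(t,(*Y,(300,140,360,200)),67,'yel top'); go(s,(*Y,(160,185,215,235)),65.5,'yel scene')
for c,b in((t,(230,150,300,220)),(s,(215,185,290,255))):
    P=go(c,(*G,b),3,'mat'); print(cv2.minAreaRect(P[:,:2].astype(np.float32)))
# camera lens ring: centre read: top crop (616,268)/5 ; scene crop (157,342)/4
print('lens top',atz(t,140+616/5-.4,60+268/5-.4,109)); print('lens sc',atz(s,200+157/4-.4,180+342/4-.4,109))
# base plate corners in top, z~10
for u,v in((562,115),(697,128),(683,292),(548,283)): print('base',atz(t,140+u/5-.4,60+v/5-.4,8))
for u,v in((105,395),(218,428),(168,572),(52,535)): print('baseS',atz(s,200+u/4-.4,180+v/4-.4,8))
print('bottle',atz(t,124,166,110),atz(s,397,247,110))
for u,v in((389,126),(417,126),(420,190),(389,190)):print('rack',atz(t,u,v,94))
# knob tops
print('knob', atz(t,140+225/5-.4,60+487/5-.4,95),atz(s,200+517/4-.4,180+255/4-.4,95))
E
python3 m0.py
```

```text
lid top circ 549.530029296875 225.14991760253906 63.369503021240234 ell ((549.591552734375, 225.38807678222656), (123.58182525634766, 124.20272064208984), 143.44615173339844)
lid scene circ 548.1019287109375 226.8051300048828 63.15483856201172 ell ((548.0693359375, 226.58363342285156), (122.24512481689453, 123.68571472167969), 63.31319808959961)
yel top circ 510.62774658203125 -217.30213928222656 62.16205596923828 ell ((510.4185485839844, -217.38645935058594), (120.96465301513672, 121.49950408935547), 93.4720230102539)
yel scene circ 510.64007568359375 -216.3900146484375 60.98196029663086 ell ((510.5143737792969, -216.35125732421875), (118.18695068359375, 119.0455322265625), 35.98918914794922)
mat circ 470.17193603515625 -19.95224380493164 107.97367095947266 ell ((469.7779235839844, -19.466392517089844), (180.7655487060547, 182.3758544921875), 81.61132049560547)
((469.64605712890625, -19.43012237548828), (156.8935546875, 157.62815856933594), 81.12470245361328)
mat circ 468.4893493652344 -18.640609741210938 107.4321060180664 ell ((468.5299072265625, -18.45521354675293), (178.625076293
[... 291 characters left out ...]
 ]
base [792.23771076 -61.18928203   8.        ]
base [685.58401375 -52.17054806   8.        ]
base [690.99695431  34.72398303   8.        ]
baseS [684.84810915 -49.25200208   8.        ]
baseS [690.95449305  38.19912921   8.        ]
baseS [798.52136461  27.48926927   8.        ]
baseS [791.92119402 -58.45809189   8.        ]
bottle [521.32571808 398.29123642 110.        ] [526.71129135 412.75061861 110.        ]
rack [ 645.20636512 -385.75524143   94.        ]
rack [ 645.58398055 -470.27046427   94.        ]
rack [ 453.38232809 -476.80897052   94.        ]
rack [ 453.18791771 -383.78856798   94.        ]
knob [549.78792171 224.90067883  95.        ] [549.22177841 226.98540648  95.        ]
```

```bash
cat >> h.py <<'E'
def plan(target,n=1,start=None):
    s=ctrl.sense(); M=rot(s['ee_rot']); p=np.array(s['eef_pos']) if start is None else np.array(start,float)
    d=M.T@(np.array(target,float)-p); print('t',s['time_s'],'pos',np.round(s['eef_pos'],1),'F',np.round(s['force'],1),'g',round(s['grip_width'],3),'xang',np.round(np.degrees(np.arctan2(M[1,0],M[0,0])),2),'tilt',M[2])
    print('dp/200 per',n,np.round(d/200/n,4))
E
python3 - <<'E'
from h import *
plan([549,225.7,132],3,[119.087,511.321,231.294])
E
```

```text
t 0.1 pos [119.  511.1 230.8] F [-1.  -0.6 -0.4] g 0.997 xang 166.89 tilt [ 2.46159027e-04 -1.15290603e-03 -9.99999305e-01]
dp/200 per 3 [-0.8058 -0.301   0.1656]
```

Call:
drive_tool(
  gripper=[1,1,1,1],
  dp=[
    [-0.806,-0.301,0.166],
    [-0.806,-0.301,0.166],
    [-0.806,-0.301,0.166],
    [-0.806,-0.301,0.166],
  ],
  twist=[0,0,0,0],
)

```text
time_s: 0.5
eef_pos: [264.5, 414.0, 197.1]
ee_rot: [-0.0, 0.115, 0.993, -0.001]
force: [0.6, 0.6, -0.1]
grip_width: 1.002
```

Call:
drive_tool(
  gripper=[1,1,1,1],
  dp=[
    [-0.806,-0.301,0.166],
    [-0.806,-0.301,0.166],
    [-0.806,-0.301,0.166],
    [-0.806,-0.301,0.166],
  ],
  twist=[0,0,0,0],
)

```text
time_s: 0.9
eef_pos: [408.0, 318.6, 163.8]
ee_rot: [-0.0, 0.115, 0.993, -0.001]
force: [0.6, 1.0, -0.5]
grip_width: 1.004
```

Call:
drive_tool(
  gripper=[1,1,1,1,1,1],
  dp=[
    [-0.806,-0.301,0.166],
    [-0.806,-0.301,0.166],
    [-0.806,-0.301,0.166],
    [-0.806,-0.301,0.166],
    [-0.806,-0.301,0.166],
    [-0.806,-0.301,0.166],
  ],
  twist=[0,0,0,0,0,0],
)

```text
time_s: 1.5
eef_pos: [548.7, 225.8, 131.2]
ee_rot: [-0.001, 0.114, 0.993, -0.0]
force: [-0.3, -0.1, 0.1]
grip_width: 1.001
```

```bash
python3 - <<'E'
from h import *
plan([549,225.7,72])
cap('scene','s1');cap('top','t1'); crop('s1',270,170,430,310,5,'c3'); crop('t1',130,100,250,200,5,'c4')
E
```

```text
t 1.5 pos [548.7 225.8 131.2] F [-0.3 -0.1  0.1] g 1.001 xang 166.86 tilt [ 1.30654922e-03 -3.61948232e-04 -9.99999081e-01]
dp/200 per 1 [-2.10e-03  2.00e-04  2.96e-01]
```

View pics/c3.png

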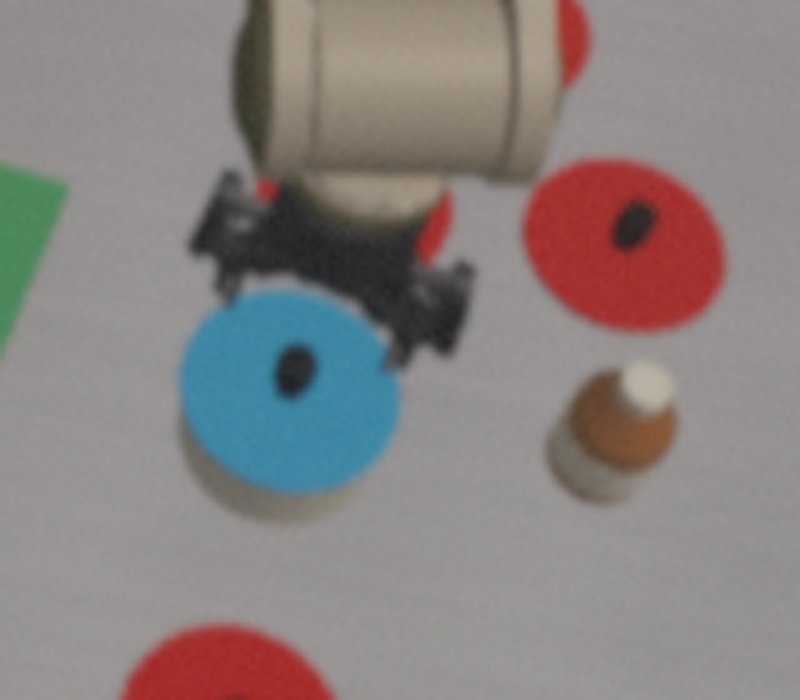

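View pics/c4.png

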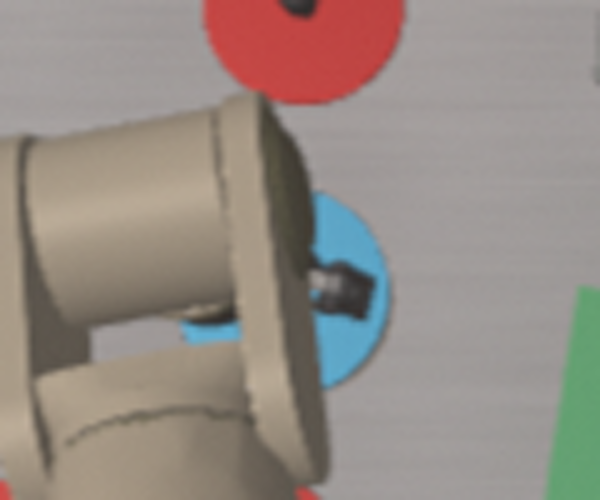

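Call:
drive_tool(
  gripper=[1,1,1,1,1,0,0,0,0,0,0],
  dp=[
    [0,0,0.15],
    [0,0,0.25],
    [0,0,0.297],
    [0,0,0.297],
    [0,0,0.297],
    [0,0,0.297],
    [0,0,0.297],
    [0,0,0.297],
    [0,0,0.297],
    [0,0,0.297],
    [0,0,0.297],
  ],
  twist=[0,0,0,0,0,0,0,0,0,0,0],
  newtons=60,
)

```text
time_s: 2.7
eef_pos: [549.3, 225.7, 72.7]
ee_rot: [0.0, 0.114, 0.993, 0.0]
force: [-0.6, -1.0, 4.8]
grip_width: 0.259
```

Call:
drive_tool(
  gripper=[0,0,0,0,0,0,0,0],
  dp=[
    [0,0,-0.05],
    [0,0,-0.15],
    [0,0,-0.25],
    [0,0,-0.35],
    [0,0,-0.4],
    [0,0,-0.4],
    [0,0,-0.4],
    [0,0,-0.4],
  ],
  twist=[0,0,0,0,0,0,0,0],
)

```text
time_s: 3.5
eef_pos: [548.7, 225.6, 151.1]
ee_rot: [-0.001, 0.114, 0.993, -0.0]
force: [0.4, -0.8, -0.9]
grip_width: 0.267
```

```bash
python3 - <<'E'
from h import *
plan([469,-19,152],2)
cap('scene','s2'); crop('s2',260,140,430,300,4,'c5')
E
```

```text
t 3.5 pos [548.7 225.6 151.1] F [ 0.4 -0.8 -0.9] g 0.267 xang 166.89 tilt [ 1.83077274e-03 -8.18742317e-04 -9.99997989e-01]
dp/200 per 2 [ 0.0552 -0.6408 -0.0015]
```

View pics/c5.png

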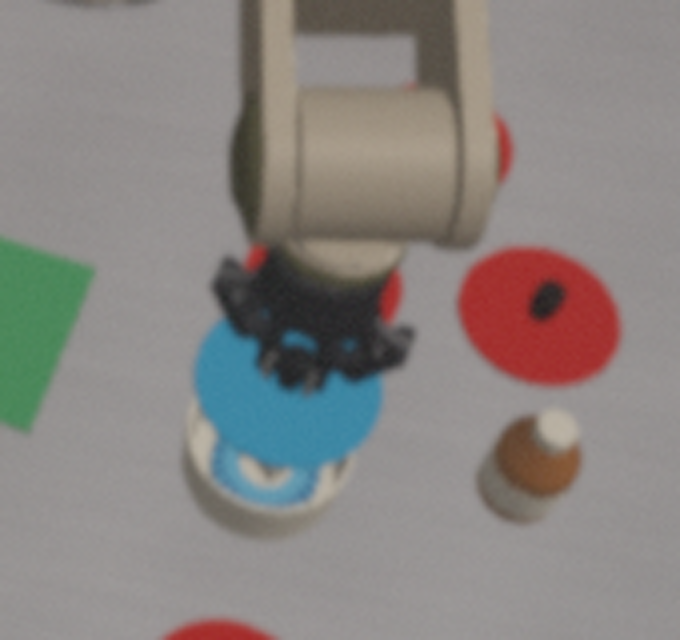

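Call:
drive_tool(
  gripper=[0,0,0,0,0,0],
  dp=[
    [0.01,-0.1,0],
    [0.02,-0.26,0],
    [0.035,-0.42,0],
    [0.05,-0.58,0],
    [0.055,-0.64,0],
    [0.055,-0.64,0],
  ],
  twist=[0,0,0,0,0,0],
)

```text
time_s: 4.15
eef_pos: [509.2, 102.7, 152.1]
ee_rot: [-0.0, 0.115, 0.993, -0.0]
force: [0.1, -0.1, -1.0]
grip_width: 0.263
```

Call:
drive_tool(
  gripper=[0,0,0,0,0,0,0,0],
  dp=[
    [0.01,-0.1,0],
    [0.02,-0.26,0],
    [0.035,-0.42,0],
    [0.05,-0.58,0.1],
    [0.055,-0.64,0.2],
    [0.055,-0.64,0.3],
    [0.055,-0.64,0.3],
    [0.055,-0.64,0.3],
  ],
  twist=[0,0,0,0,0,0,0,0],
)

```text
time_s: 4.95
eef_pos: [470.2, -17.9, 92.6]
ee_rot: [0.0, 0.114, 0.994, 0.0]
force: [0.6, -0.1, -1.0]
grip_width: 0.261
```

```bash
python3 - <<'E'
from h import *
plan([469,-19,17.5],1)
cap('scene','s3'); crop('s3',190,150,330,280,5,'c6')
E
```

```text
t 4.95 pos [470.2 -17.9  92.6] F [ 0.6 -0.1 -1. ] g 0.261 xang 166.95 tilt [-5.82079946e-05  1.78174252e-04 -9.99999982e-01]
dp/200 per 1 [ 0.0047 -0.0068  0.3757]
```

View pics/c6.png

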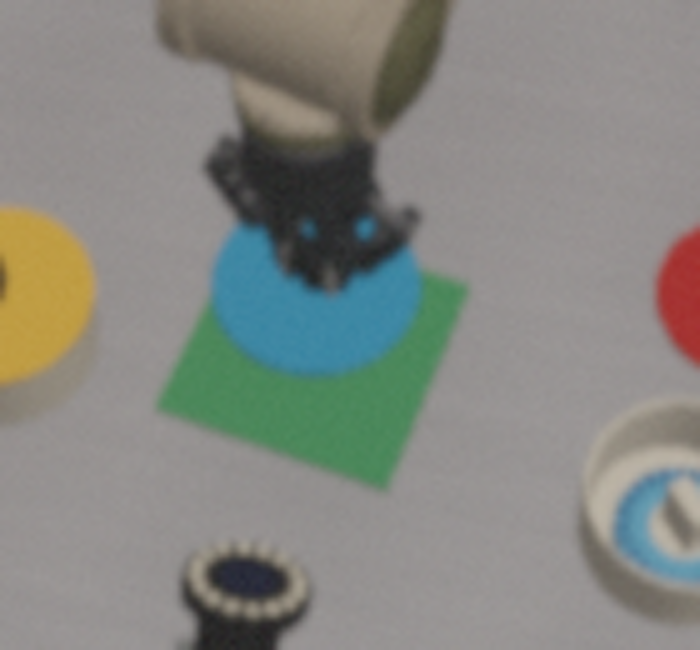

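Call:
drive_tool(
  gripper=[0,0,0,0,0,0,0,0,0],
  dp=[
    [0,0,0.1],
    [0,0,0.2],
    [0,0,0.28],
    [0,0,0.33],
    [0.004,-0.006,0.35],
    [0.004,-0.006,0.36],
    [0.004,-0.006,0.368],
    [0.004,-0.006,0.372],
    [0.004,-0.006,0.372],
  ],
  twist=[0,0,0,0,0,0,0,0,0],
)

```text
time_s: 5.9
eef_pos: [468.8, -19.6, 18.2]
ee_rot: [0.0, 0.114, 0.993, -0.0]
force: [-1.4, 0.0, -1.5]
grip_width: 0.265
```

Call:
drive_tool(
  gripper=[0,0,0],
  dp=[
    [0,0,0.004],
    [0,0,0.007],
    [0,0,0.007],
  ],
  twist=[0,0,0],
)

```text
time_s: 6.2
eef_pos: [468.9, -19.7, 17.5]
ee_rot: [0.0, 0.114, 0.993, -0.0]
force: [-4.2, 0.3, 12.6]
grip_width: 0.262
```

Call:
drive_tool(
  gripper=[1,1,1,1,1,1,1,1,1,1,1,1,1],
  dp=[
    [0,0,-0.005],
    [0,0,-0.005],
    [0,0,-0.005],
    [0,0,-0.005],
    [0,0,-0.005],
    [0,0,-0.005],
    [0,0,-0.005],
    [0,0,-0.05],
    [0,0,-0.2],
    [0,0,-0.4],
    [0,0,-0.6],
    [0,0,-0.7],
    [0,0,-0.7],
  ],
  twist=[0,0,0,0,0,0,0,0,0,0,0,0,0],
)

```text
time_s: 7.5
eef_pos: [469.8, -19.9, 159.7]
ee_rot: [0.003, 0.114, 0.993, -0.001]
force: [-0.7, -0.0, 0.6]
grip_width: 1.002
```

```bash
python3 - <<'E'
from h import *
plan([469,-19,17.5],1)
cap('scene','s4'); crop('s4',190,150,330,280,5,'c7');crop('s4',290,210,370,290,8,'c8')
cap('top','t4');crop('t4',150,120,220,190,8,'c9')
E
```

```text
t 7.5 pos [469.8 -19.9 159.7] F [-0.7 -0.   0.6] g 1.002 xang 166.9 tilt [-6.18281307e-03 -4.09017861e-04 -9.99980803e-01]
dp/200 per 1 [0.0094 0.0037 0.7112]
```

View pics/c7.png

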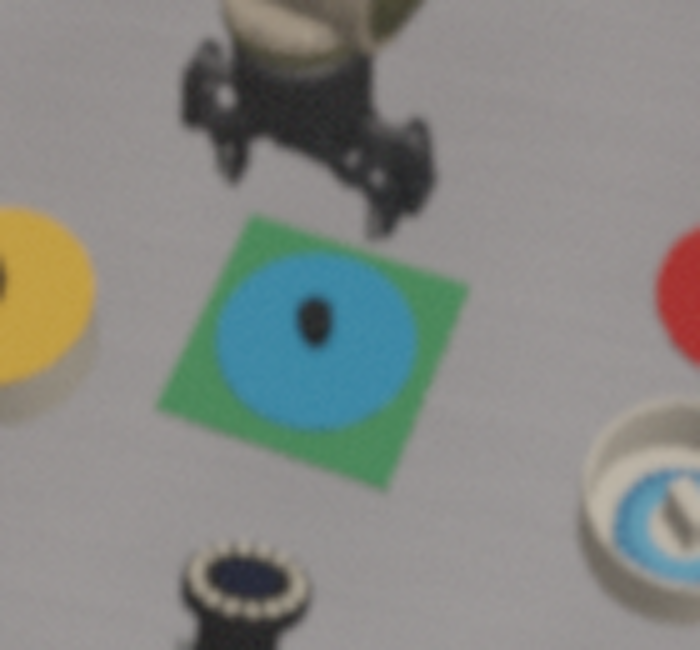

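View pics/c8.png

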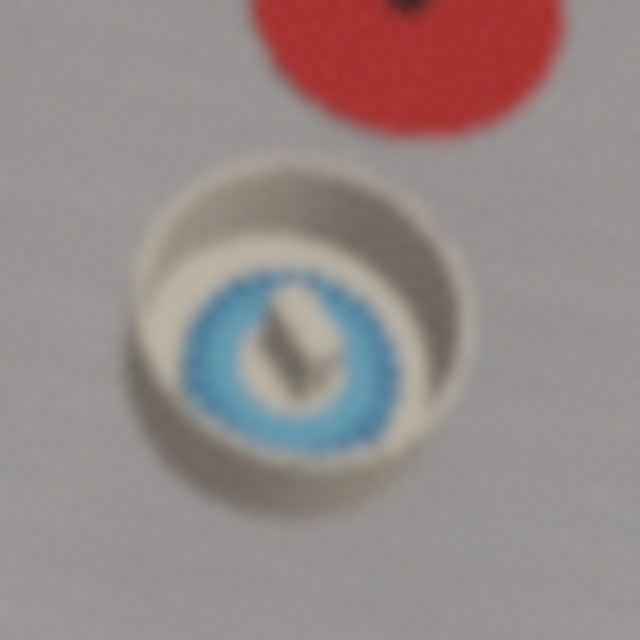

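View pics/c9.png

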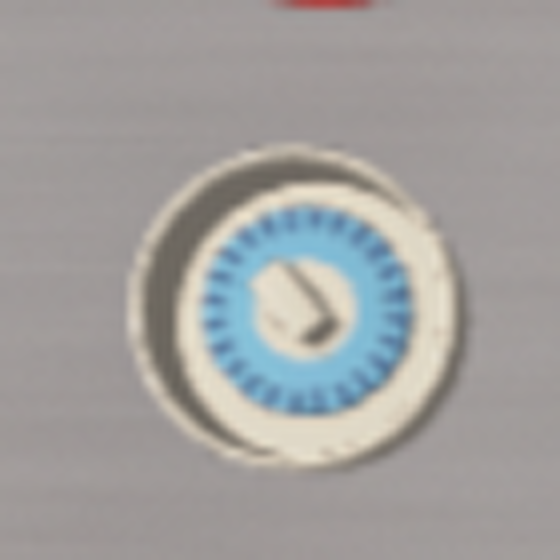

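```bash
cat > m1.py <<'E'
from h import *
import sys
t=load('t4'); s=load('s4')
for c,box in((t,(150,120,220,190)),(s,(290,210,370,290))):
    h=cv2.cvtColor(c['px'],cv2.COLOR_RGB2HSV); m=cv2.inRange(h,(92,60,60),(125,255,255)); z=np.zeros_like(m);u0,v0,u1,v1=box;z[v0:v1,u0:u1]=m[v0:v1,u0:u1]
    k=max(cv2.findContours(z,cv2.RETR_EXTERNAL,cv2.CHAIN_APPROX_NONE)[0],key=cv2.contourArea)[:,0]
    P=np.array([atz(c,u,v,16) for u,v in k])[:,:2].astype(np.float32); print(cv2.fitEllipse(P),cv2.minEnclosingCircle(P))
def draw(tag,c,u0,v0,u1,v1,s,out,x,y,yaw):
    crop(tag,u0,v0,u1,v1,s,out); im=cv2.imread(f'pics/{out}.png')
    def pp(X): p=proj(c,X); return tuple(int(round(a)) for a in ((p-[u0,v0]+.5)*s))
    M=R.from_euler('z',yaw,degrees=True).as_matrix()
    for zz,col in((59,(0,0,255)),(17,(0,200,0))):
        q=[pp(M@[a*15,b*8,0]+[x,y,zz]) for a,b in((1,1),(1,-1),(-1,-1),(-1,1))]
        cv2.polylines(im,[np.array(q)],True,col,1)
    cir=[pp([x+42*np.cos(a),y+42*np.sin(a),17]) for a in np.linspace(0,6.28,60)]; cv2.polylines(im,[np.array(cir)],True,(0,0,0),1)
    return im
x,y,w=map(float,sys.argv[1:4])
a=draw('t4',t,165,135,215,185,8,'tmp',x,y,w); b=draw('s4',s,305,235,355,285,8,'tmp',x,y,w)
cv2.imwrite(f'pics/{sys.argv[4]}.png',np.hstack([a,b]))
E
python3 m1.py 549 225 40 d1
```

```text
((553.3693237304688, 228.72792053222656), (77.57605743408203, 78.83317565917969), 101.5207748413086) ((553.1609497070312, 228.84327697753906), 40.359371185302734)
((549.01318359375, 229.7941131591797), (64.7574462890625, 73.91207122802734), 179.98727416992188) ((551.944580078125, 229.516845703125), 39.98067092895508)
```

View pics/d1.png

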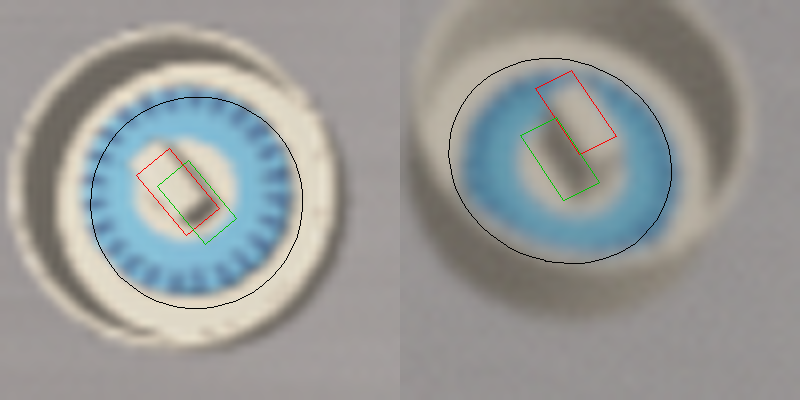

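```bash
python3 m1.py 552.5 228.5 40 d2
```

```text
((553.3693237304688, 228.72792053222656), (77.57605743408203, 78.83317565917969), 101.5207748413086) ((553.1609497070312, 228.84327697753906), 40.359371185302734)
((549.01318359375, 229.7941131591797), (64.7574462890625, 73.91207122802734), 179.98727416992188) ((551.944580078125, 229.516845703125), 39.98067092895508)
```

View pics/d2.png

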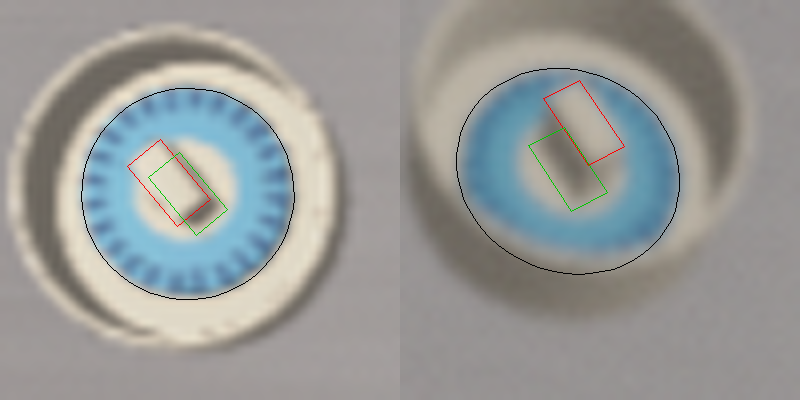

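```bash
python3 - <<'E'
from h import *
plan([553.3,228.5,130],2)
E
```

```text
t 7.6 pos [468.3 -19.5 156.5] F [-0.4 -0.6 -0.6] g 1.001 xang 166.89 tilt [-1.31736624e-04 -6.21036902e-06 -9.99999991e-01]
dp/200 per 2 [-0.0662  0.652   0.0662]
```

Call:
drive_tool(
  gripper=[0.5,0.5,0.5,0.5,0.5],
  dp=[
    [-0.015,0.15,0.01],
    [-0.04,0.4,0.03],
    [-0.066,0.652,0.066],
    [-0.066,0.652,0.066],
    [-0.066,0.652,0.066],
  ],
  twist=[0,0,0,0,0],
)

```text
time_s: 8.1
eef_pos: [510.3, 105.1, 141.7]
ee_rot: [-0.002, 0.113, 0.994, -0.0]
force: [0.1, -1.2, -0.7]
grip_width: 0.502
```

Call:
drive_tool(
  gripper=[0.5,0.5,0.5,0.5,0.5,0.5,0.5,0.5,0.5],
  dp=[
    [-0.015,0.15,0.01],
    [-0.04,0.4,0.03],
    [-0.066,0.652,0.066],
    [-0.066,0.652,0.066],
    [-0.066,0.652,0.066],
    [-0.066,0.652,0.066],
    [-0.066,0.652,0.066],
    [-0.066,0.652,0.066],
    [-0.066,0.652,0.066],
  ],
  twist=[-0.1,-0.2,-0.3,-0.4,-0.5,-0.59,-0.59,-0.59,-0.59],
)

```text
time_s: 9.0
eef_pos: [553.5, 227.7, 130.0]
ee_rot: [-0.0, -0.34, 0.94, -0.0]
force: [-0.0, 0.3, 0.3]
grip_width: 0.503
```

```bash
python3 - <<'E'
from h import *
plan([553.3,228.5,25])
cap('scene','s5');crop('s5',280,180,380,280,7,'c10');
E
```

```text
t 9.0 pos [553.5 227.7 130. ] F [-0.   0.3  0.3] g 0.503 xang -140.23 tilt [ 3.81026256e-04  1.11640516e-04 -9.99999921e-01]
dp/200 per 1 [-0.0021  0.0035  0.525 ]
```

View pics/c10.png

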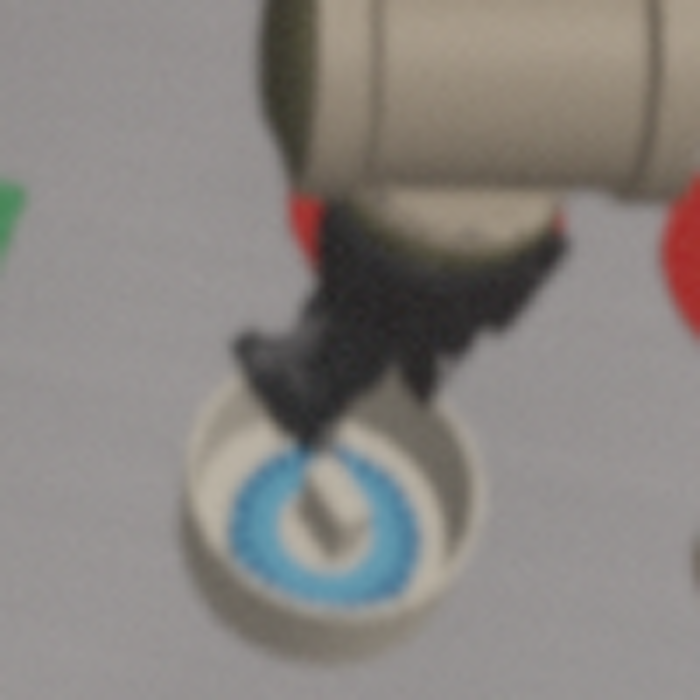

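Call:
drive_tool(
  gripper=[0.5,0.5,0.5,0.5,0.5,0.5,0,0,0,0,0],
  dp=[
    [-0.002,0.003,0.1],
    [-0.002,0.003,0.25],
    [-0.002,0.003,0.4],
    [-0.002,0.003,0.48],
    [-0.002,0.003,0.525],
    [-0.002,0.003,0.525],
    [-0.002,0.003,0.525],
    [-0.002,0.003,0.525],
    [-0.002,0.003,0.525],
    [-0.002,0.003,0.525],
    [-0.002,0.003,0.525],
  ],
  twist=[0,0,0,0,0,0,0,0,0,0,0],
  newtons=30,
)

```text
time_s: 10.15
eef_pos: [554.1, 229.3, 26.3]
ee_rot: [0.001, -0.342, 0.94, -0.0]
force: [0.9, -0.4, 6.2]
grip_width: 0.182
```

Call:
drive_tool(
  gripper=[0,0,0,0,0,0,0,0,0],
  dp=[
    [0,0,-0.05],
    [0,0,-0.15],
    [0,0,-0.28],
    [0,0,-0.42],
    [0,0,-0.56],
    [0,0,-0.66],
    [0,0,-0.7],
    [0,0,-0.7],
    [0,0,-0.7],
  ],
  twist=[0,0,0,0,0,0,0,0,0],
)

```text
time_s: 11.05
eef_pos: [552.9, 229.0, 164.0]
ee_rot: [-0.001, -0.342, 0.94, 0.0]
force: [0.1, 0.3, -0.6]
grip_width: 0.182
```

```bash
python3 - <<'E'
from h import *
plan([553.3,228.5,166])
cap('scene','s6');crop('s6',280,160,380,280,6,'c11');
E
```

```text
t 11.05 pos [552.9 229.  164. ] F [ 0.1  0.3 -0.6] g 0.182 xang -140.01 tilt [ 1.63499053e-03  8.90824345e-04 -9.99998267e-01]
dp/200 per 1 [ 0.     -0.0035 -0.0099]
```

View pics/c11.png

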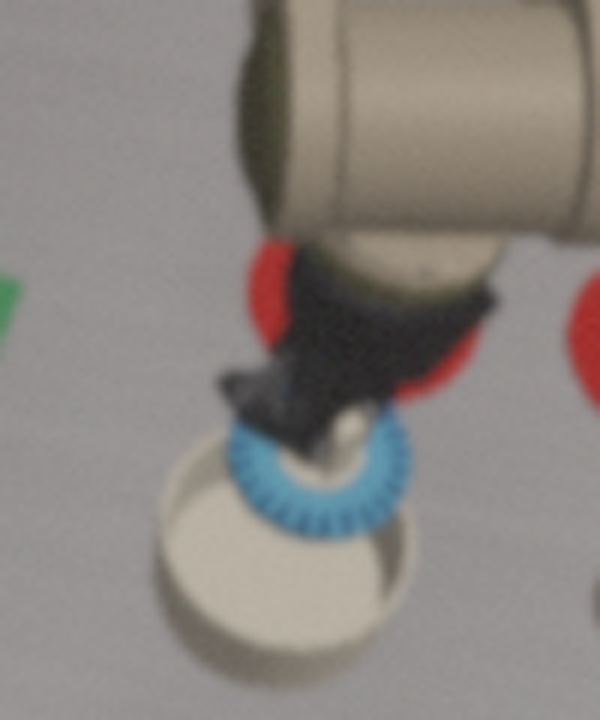

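Call:
drive_tool(
  gripper=[0,0,0,0,0,0,0,0],
  dp=[
    [0.06,0,0],
    [0.12,0,0],
    [0.2,0,0],
    [0.2,0,0],
    [0.2,0,0],
    [0.2,0,0],
    [0.2,0,0],
    [0.2,0,0],
  ],
  twist=[0.08,0.16,0.24,0.32,0.4,0.496,0.496,0.496],
  newtons=20,
)

```text
time_s: 11.9
eef_pos: [522.4, 203.4, 164.4]
ee_rot: [-0.001, 0.039, 0.999, -0.0]
force: [-0.5, -1.1, -1.0]
grip_width: 0.18
```

```bash
python3 - <<'E'
from h import *
cap('top','t7')
for tag in('t4','s6'):
    c=load(tag);  u0,v0=(150,120) if tag=='t4' else (290,210); crop(tag,u0,v0,u0+80,v0+80,5,'tmp'); im=cv2.imread('pics/tmp.png')
    for r,col in((62,(0,0,255)),(58,(0,255,0))):
        q=[(proj(c,[549+r*np.cos(a),225.7+r*np.sin(a),62])-[u0,v0]+.5)*5 for a in np.linspace(0,6.28,80)]
        cv2.polylines(im,[np.round(q).astype(int)],True,col,1)
    cv2.imwrite(f'pics/rim_{tag}.png',im)
cv2.imwrite('pics/rim.png',np.hstack([cv2.imread('pics/rim_t4.png'),cv2.imread('pics/rim_s6.png')]))
e=np.array([-.9968,.0799]); C=np.array([549,225.7])+62*e
for a,h in((40,100),(36,42),(37.5,38),(43,27),(50,14)):
    P=C+a*e; plan([P[0],P[1],62+h-18.7])
E
```

```text
t 11.95 pos [522.5 203.4 164.5] F [ 0.6 -0.8 -0.3] g 0.183 xang 175.56 tilt [ 9.87598739e-04 -2.60215503e-04 -9.99999478e-01]
dp/200 per 1 [0.3865 0.1226 0.1066]
t 11.95 pos [522.5 203.4 164.5] F [ 0.6 -0.8 -0.3] g 0.183 xang 175.56 tilt [ 9.87598739e-04 -2.60215503e-04 -9.99999478e-01]
dp/200 per 1 [0.3662 0.1226 0.3965]
t 11.95 pos [522.5 203.4 164.5] F [ 0.6 -0.8 -0.3] g 0.183 xang 175.56 tilt [ 9.87598739e-04 -2.60215503e-04 -9.99999478e-01]
dp/200 per 1 [0.3737 0.1226 0.4165]
t 11.95 pos [522.5 203.4 164.5] F [ 0.6 -0.8 -0.3] g 0.183 xang 175.56 tilt [ 9.87598739e-04 -2.60215503e-04 -9.99999478e-01]
dp/200 per 1 [0.4012 0.1227 0.4716]
t 11.95 pos [522.5 203.4 164.5] F [ 0.6 -0.8 -0.3] g 0.183 xang 175.56 tilt [ 9.87598739e-04 -2.60215503e-04 -9.99999478e-01]
dp/200 per 1 [0.4361 0.1228 0.5366]
```

View pics/rim.png

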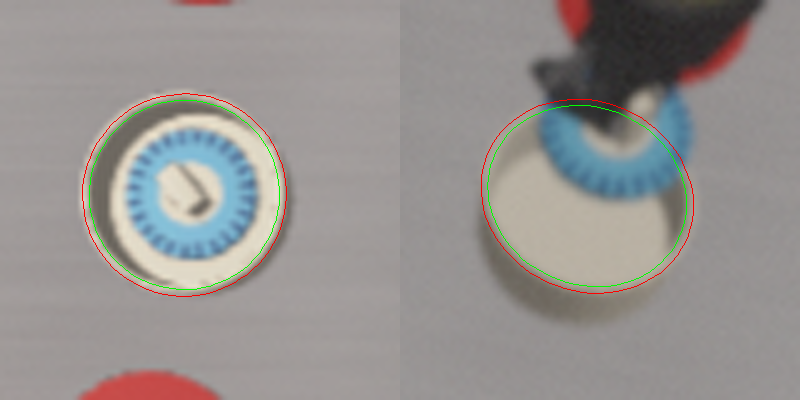

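Call:
drive_tool(
  gripper=[0,0,0,0,0,0],
  dp=[
    [0.1,0.03,0],
    [0.25,0.08,0.03],
    [0.36,0.12,0.1],
    [0.37,0.123,0.2],
    [0.368,0.123,0.3],
    [0.368,0.123,0.3],
  ],
  twist=[0,0,0,0,0,0],
)

```text
time_s: 12.55
eef_pos: [450.0, 233.7, 103.0]
ee_rot: [-0.002, 0.039, 0.999, -0.001]
force: [-0.7, 0.2, 0.4]
grip_width: 0.187
```

```bash
python3 - <<'E'
from h import *
e=np.array([-.9968,.0799]); C=np.array([549,225.7])+62*e
for a,h in((36,44),(37.5,38),(43,27),(50,14)):
    P=C+a*e; plan([P[0],P[1],62+h-18.7])
cap('scene','s8'); cap('top','t8'); crop('s8',270,160,400,280,6,'c12');
E
```

```text
t 12.55 pos [450.  233.7 103. ] F [-0.7  0.2  0.4] g 0.187 xang 175.5 tilt [ 0.00435843 -0.00150946 -0.99998936]
dp/200 per 1 [-0.0071 -0.      0.0786]
t 12.55 pos [450.  233.7 103. ] F [-0.7  0.2  0.4] g 0.187 xang 175.5 tilt [ 0.00435843 -0.00150946 -0.99998936]
dp/200 per 1 [0.0003 0.     0.1086]
t 12.55 pos [450.  233.7 103. ] F [-0.7  0.2  0.4] g 0.187 xang 175.5 tilt [ 0.00435843 -0.00150946 -0.99998936]
dp/200 per 1 [2.760e-02 1.000e-04 1.637e-01]
t 12.55 pos [450.  233.7 103. ] F [-0.7  0.2  0.4] g 0.187 xang 175.5 tilt [ 0.00435843 -0.00150946 -0.99998936]
dp/200 per 1 [0.0623 0.0003 0.2289]
```

View pics/c12.png

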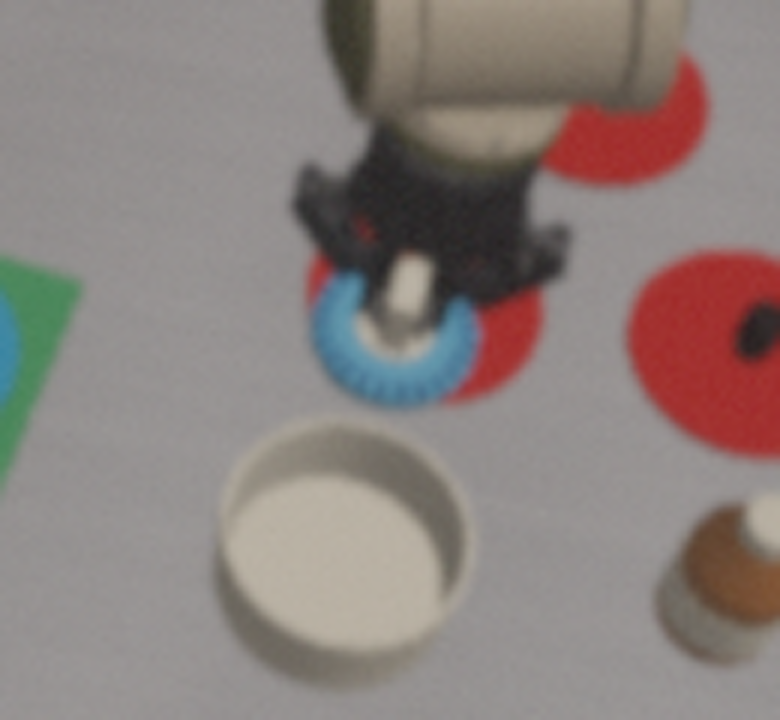

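Call:
drive_tool(
  gripper=[0,0,0,0,0,0],
  dp=[
    [-0.005,0,0.06],
    [-0.004,0,0.09],
    [0,0,0.105],
    [0.008,0,0.12],
    [0.016,0,0.135],
    [0.016,0,0.135],
  ],
  twist=[0,0,0,0,0,0],
)

```text
time_s: 13.25
eef_pos: [448.3, 234.2, 79.1]
ee_rot: [0.001, 0.04, 0.999, -0.0]
force: [-4.9, -2.2, 9.9]
grip_width: 0.187
```

```bash
python3 - <<'E'
from h import *
s=ctrl.sense(); print(s['eef_pos'],s['force'],s['wrist_torque'])
cap('scene','s9'); crop('s9',270,160,400,280,6,'c13');
E
```

```text
[448.32078592 234.15341344  79.13399597] [-4.92674052 -2.21691097  9.92312843] [-0.44417523  0.43509151 -0.09170154]
```

View pics/c13.png

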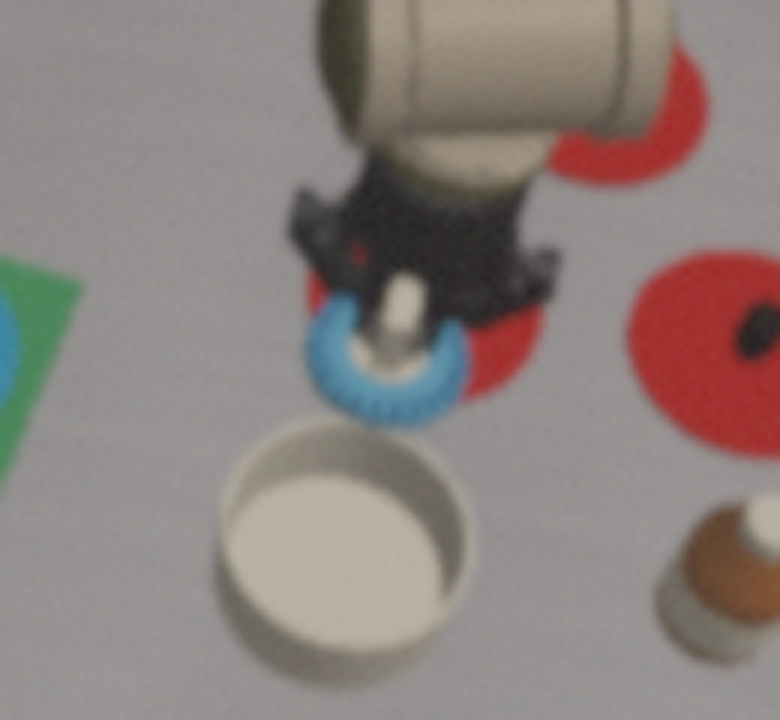

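Call:
drive_tool(
  gripper=[0,0,0,0,0,0],
  dp=[
    [0.006,0,0.01],
    [0.012,0,0.02],
    [0.018,0,0.03],
    [0.024,0,0.04],
    [0.03,0,0.05],
    [0.03,0,0.05],
  ],
  twist=[0,0,0,0,0,0],
)

```text
time_s: 13.9
eef_pos: [442.7, 234.6, 69.1]
ee_rot: [0.001, 0.04, 0.999, 0.0]
force: [-2.7, -2.9, 8.0]
grip_width: 0.182
```

```bash
python3 - <<'E'
from h import *
s=ctrl.sense(); print(s['eef_pos'],s['force'],s['wrist_torque'])
cap('scene','s10'); crop('s10',270,160,400,280,6,'c14');
E
```

```text
[442.69725985 234.6284004   69.0877529 ] [-2.72983124 -2.88994476  7.96923736] [-0.44812594  0.14373043 -0.10528451]
```

View pics/c14.png

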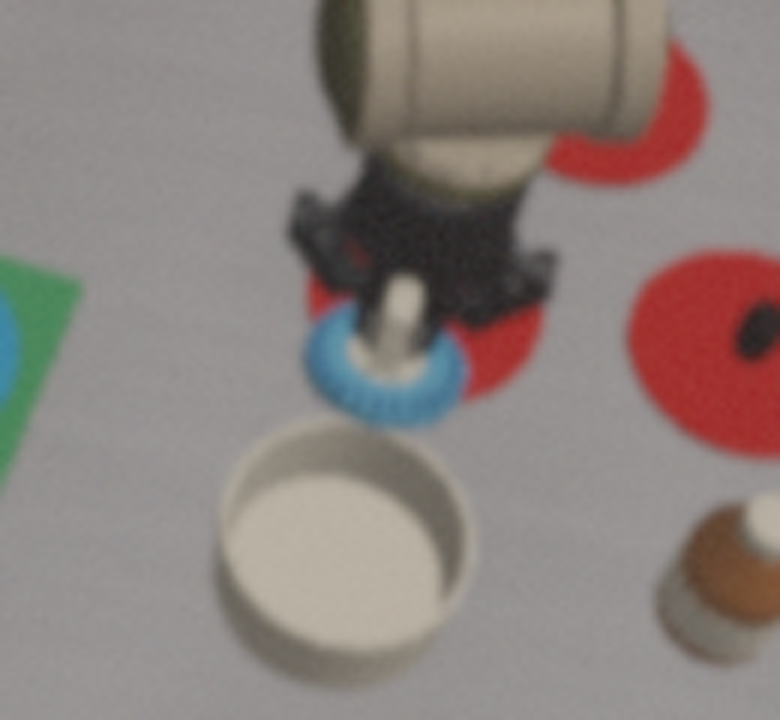

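Call:
drive_tool(
  gripper=[0,0,0,0,0,0,0],
  dp=[
    [0.006,0,0.012],
    [0.012,0,0.024],
    [0.018,0,0.036],
    [0.024,0,0.048],
    [0.03,0,0.06],
    [0.034,0,0.069],
    [0.034,0,0.069],
  ],
  twist=[0,0,0,0,0,0,0],
)

```text
time_s: 14.65
eef_pos: [436.4, 235.5, 55.2]
ee_rot: [0.002, 0.04, 0.999, 0.0]
force: [-0.4, 0.2, 5.2]
grip_width: 0.184
```

```bash
python3 - <<'E'
from h import *
s=ctrl.sense(); print(s['eef_pos'],s['force'],s['wrist_torque'])
cap('scene','s11'); crop('s11',270,160,400,280,6,'c15');
E
```

```text
[436.39293646 235.48870839  55.24877436] [-0.42012737  0.17999305  5.18326955] [ 0.01351615 -0.25627369  0.03088507]
```

View pics/c15.png

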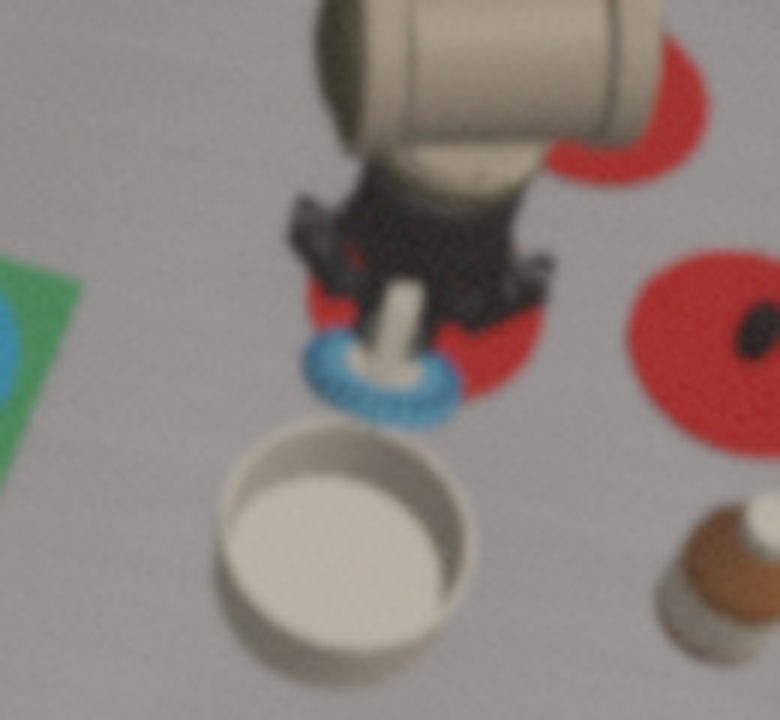

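Call:
drive_tool(
  gripper=[0,0,0,0,0,0,0,0,0],
  dp=[
    [0.01,0,-0.05],
    [0.01,0,-0.15],
    [0.01,0,-0.3],
    [0.01,0,-0.45],
    [0.01,0,-0.6],
    [0.01,0,-0.75],
    [0.01,0,-0.9],
    [0.01,0,-0.96],
    [0.01,0,-0.96],
  ],
  twist=[0,0,0,0,0,0,0,0,0],
  newtons=40,
)

```text
time_s: 15.6
eef_pos: [433.6, 235.5, 247.5]
ee_rot: [0.001, 0.041, 0.999, 0.0]
force: [0.7, 1.4, -1.8]
grip_width: 0.177
```

```bash
python3 - <<'E'
from h import *
plan([562.6,2.3,254.1],2)
cap('scene','s12'); crop('s12',250,110,400,240,5,'c16');
E
```

```text
t 15.6 pos [433.6 235.5 247.5] F [ 0.7  1.4 -1.8] g 0.177 xang 175.36 tilt [-2.42031878e-03  8.97321509e-04 -9.99996668e-01]
dp/200 per 2 [-0.3686 -0.555  -0.0162]
```

View pics/c16.png

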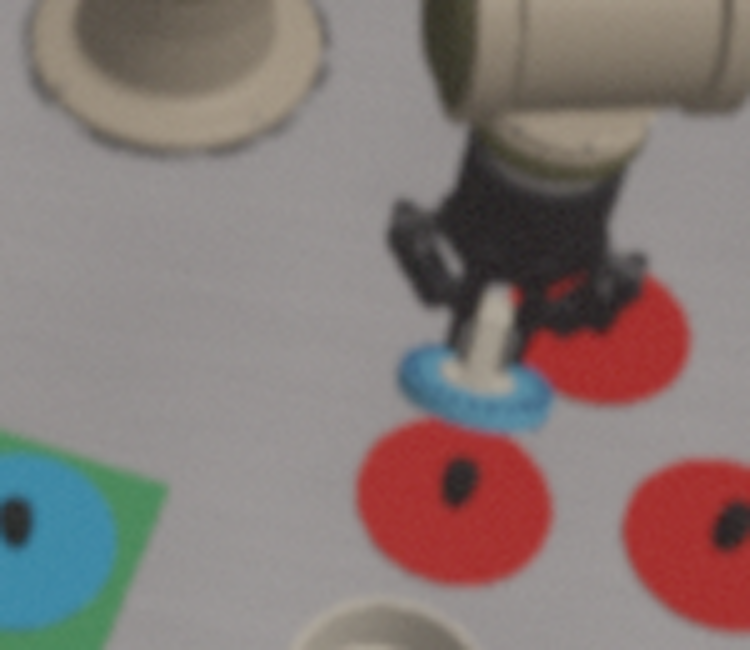

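Call:
drive_tool(
  gripper=[0,0,0,0,0,0,0,0],
  dp=[
    [-0.04,-0.06,0],
    [-0.1,-0.15,0],
    [-0.18,-0.27,-0.01],
    [-0.26,-0.39,-0.016],
    [-0.33,-0.5,-0.016],
    [-0.369,-0.555,-0.016],
    [-0.369,-0.555,-0.016],
    [-0.369,-0.555,-0.016],
  ],
  twist=[0,0,0,0,0,0,0,0],
)

```text
time_s: 16.45
eef_pos: [497.6, 119.1, 248.9]
ee_rot: [-0.001, 0.041, 0.999, 0.0]
force: [0.6, -0.3, -0.6]
grip_width: 0.184
```

Call:
drive_tool(
  gripper=[0,0,0,0,0,0,0,0,0],
  dp=[
    [-0.04,-0.06,0],
    [-0.1,-0.15,0],
    [-0.18,-0.27,-0.01],
    [-0.26,-0.39,-0.016],
    [-0.33,-0.5,-0.016],
    [-0.36,-0.54,-0.016],
    [-0.369,-0.555,-0.016],
    [-0.369,-0.555,-0.016],
    [-0.369,-0.555,-0.016],
  ],
  twist=[0,0,0,0,0,0,0,0,0],
)

```text
time_s: 17.35
eef_pos: [562.2, 3.1, 252.8]
ee_rot: [-0.0, 0.04, 0.999, 0.0]
force: [-0.7, 0.9, -0.1]
grip_width: 0.182
```

```bash
cat > m2.py <<'E'
from h import *
import sys
tag=sys.argv[1]; th=np.radians(float(sys.argv[2])); L=float(sys.argv[3])
cap('scene','s'+tag); cap('top','t'+tag)
plan([562.6,2.3,254.1]); s=ctrl.sense(); M=rot(s['ee_rot']); P=np.array(s['eef_pos'])-18.7*M[:,2]
n=M[:,0]*np.sin(th)-M[:,2]*np.cos(th); ex=M[:,0]*np.cos(th)+M[:,2]*np.sin(th); ey=M[:,1]
F=P-L*n; print('face',F,'n',n)
ax=np.array([-np.sin(np.radians(35))*np.cos(.08),np.sin(np.radians(35))*.08,np.cos(np.radians(35))]); foc=np.array([677,-6.7,109])+160*ax
print('focus',foc,'err',F-foc,'ang',np.arccos(n@ax))
ims=[]
for k in 'st':
    c=load(k+tag); u,v=proj(c,F); u0,v0=int(u)-40,int(v)-45
    crop(k+tag,max(u0,0),max(v0,0),u0+80,v0+80,5,'tmp'); im=cv2.imread('pics/tmp.png'); cv2.imwrite('pics/raw_%s.png'%(k+tag),im)
    f=lambda X:(proj(c,X)-[max(u0,0),max(v0,0)]+.5)*5
    for z,r,col in((0,42,(0,0,255)),(12,42,(0,255,255))):
        cv2.polylines(im,[np.round([f(F+z*n+r*(ex*np.cos(a)+ey*np.sin(a))) for a in np.linspace(0,6.28,60)]).astype(int)],True,col,1)
    cv2.polylines(im,[np.round([f(F+54*n+a*15*ex+b*8*ey) for a,b in((1,1),(1,-1),(-1,-1),(-1,1))]).astype(int)],True,(0,255,0),1)
    ims.append(im)
    ims.append(cv2.imread('pics/raw_%s.png'%(k+tag)))
h=[cv2.resize(i,(400,300)) if 0 else i for i in ims]
cv2.imwrite(f'pics/fit{tag}.png',np.hstack(h[:2])); cv2.imwrite(f'pics/fitt{tag}.png',np.hstack(h[2:]))
E
python3 m2.py 13 36.6 40
```

```text
t 17.45 pos [562.3   3.  252.9] F [ 0.6  0.6 -0.9] g 0.18 xang 175.41 tilt [-1.37748087e-04  5.23036593e-05 -9.99999989e-01]
dp/200 per 1 [-0.0019 -0.0033 -0.0061]
face [586.04817594   1.07822681 239.46959552] n [-0.59443041  0.04762846  0.80273534]
focus [585.52128473   0.64177839 240.06432709] err [ 0.52689121  0.43644843 -0.59473156] ang 0.02797985387039517
```

View pics/fit13.png

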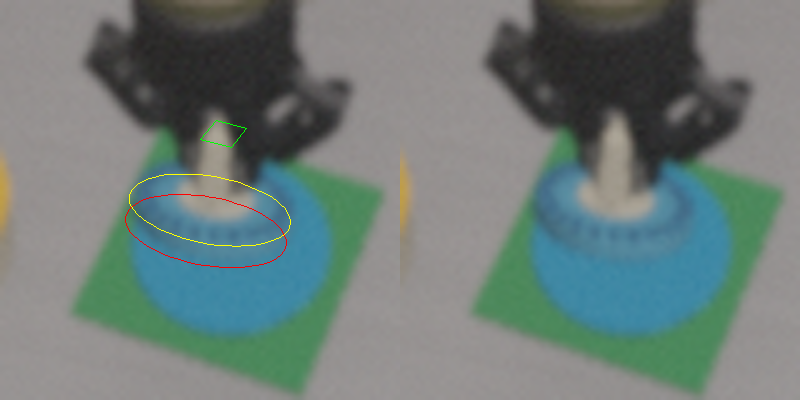

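View pics/fitt13.png

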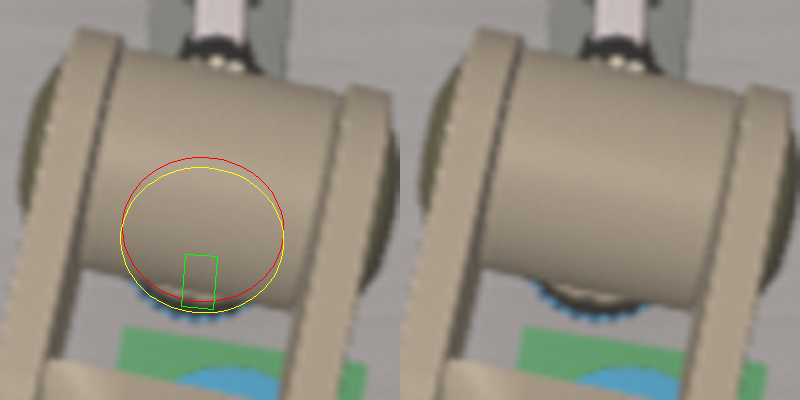

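View pics/s13.png

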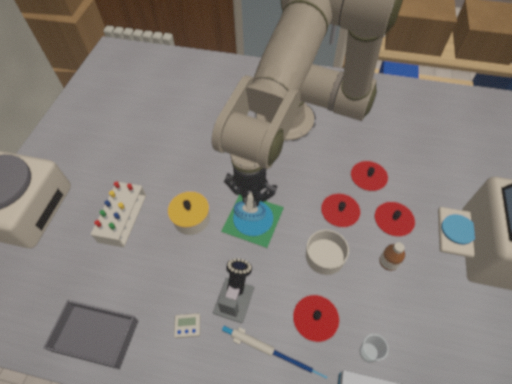

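```bash
cat > m3.py <<'E'
from h import *
import sys
tag=sys.argv[1]; s=ctrl.sense(); M=rot(s['ee_rot']); P=np.array(s['eef_pos'])-18.7*M[:,2]
def model(th,L,t):
    th=np.radians(th); n=M[:,0]*np.sin(th)-M[:,2]*np.cos(th); ex=M[:,0]*np.cos(th)+M[:,2]*np.sin(th)
    return P-L*n+t*ex,n,ex,M[:,1]
rows=[]
for k,(w0,w1,w2,w3) in(('s',(-25,25,-35,15)),('t',(-25,25,-15,25))):
    c=load(k+tag); u,v=np.round(proj(c,P)).astype(int); 
    if k=='s': v+=12
    z=8; crop(k+tag,u+w0,v+w2,u+w1,v+w3,z,'tmp'); ims=[cv2.imread('pics/tmp.png')]
    for a in sys.argv[2:]:
        F,n,ex,ey=model(*map(float,a.split(','))); im=ims[0].copy()
        f=lambda X:(proj(c,X)-[u+w0,v+w2]+.5)*z
        for zz,col in((0,(0,0,255)),(12,(0,255,255))):
            cv2.polylines(im,[np.round([f(F+zz*n+42*(ex*np.cos(q)+ey*np.sin(q))) for q in np.linspace(0,6.28,60)]).astype(int)],True,col,1)
        cv2.polylines(im,[np.round([f(F+54*n+q*15*ex+b*8*ey) for q,b in((1,1),(1,-1),(-1,-1),(-1,1))]).astype(int)],True,(0,255,0),1)
        ims.append(im); 
        if k=='s': print(a,F)
    r=np.hstack(ims); cv2.imwrite(f'pics/m3{k}{tag}_{len(sys.argv)}.png',cv2.resize(r,(800,int(r.shape[0]*800/r.shape[1]))) if r.shape[1]>800 else r)
E
python3 m3.py 13 36.6,36,4; cp pics/m3s13_3.png pics/f1.png
python3 m3.py 13 30,38,4; cp pics/m3s13_3.png pics/f2.png
```

```text
36.6,36,4 [580.46979866   1.5255437  240.29519505]
30,38,4 [577.76207881   1.74288048 236.6721841 ]
```

View pics/f1.png

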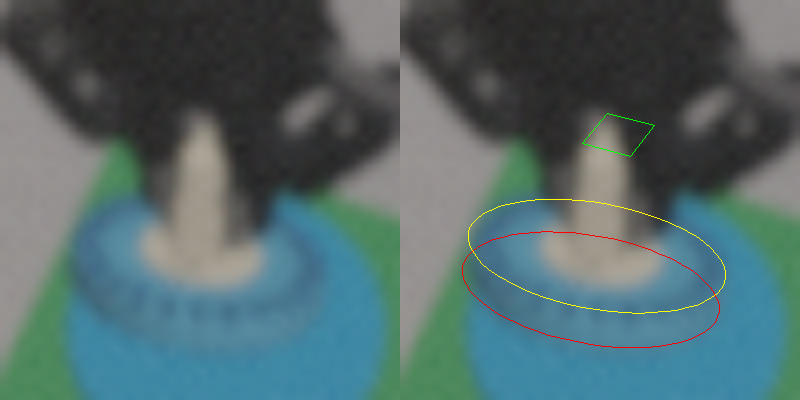

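View pics/f2.png

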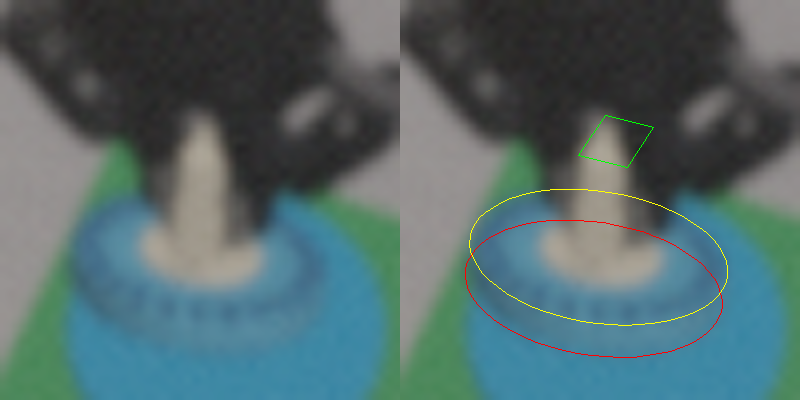

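```bash
python3 m3.py 13 36.6,36,4; cp pics/m3t13_3.png pics/f3.png
python3 m3.py 13 33,37,4; cp pics/m3s13_3.png pics/f4.png;cp pics/m3t13_3.png pics/f5.png;
```

```text
36.6,36,4 [580.46979866   1.5255437  240.29519505]
33,37,4 [579.01886628   1.64200272 238.37195598]
```

View pics/f3.png

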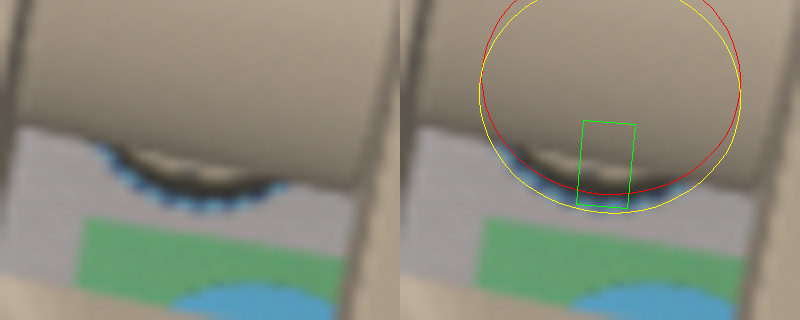

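View pics/f4.png

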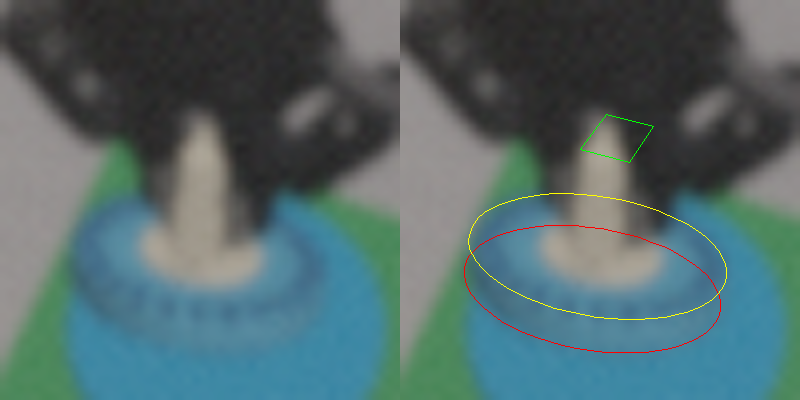

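View pics/f5.png

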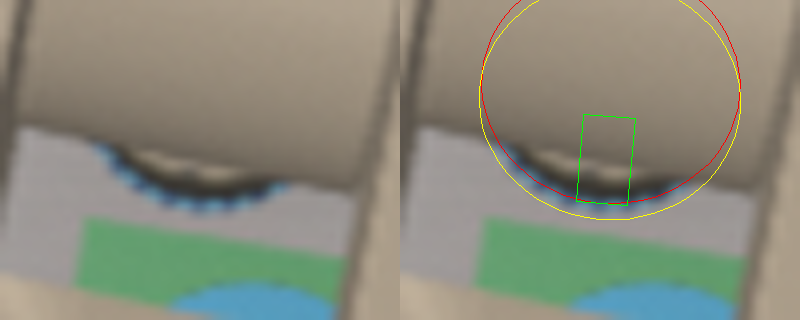

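Call:
drive_tool(
  gripper=[0,0,0,0,0,0,0,0],
  dp=[
    [-0.01,0,0],
    [-0.022,0,0],
    [-0.022,0,0],
    [-0.022,0,0],
    [-0.022,0,0],
    [-0.022,0,0],
    [-0.022,0,0],
    [-0.022,0,0],
  ],
  twist=[0,0,0,0,0,0,0,0],
)

```text
time_s: 18.25
eef_pos: [566.9, 1.8, 252.7]
ee_rot: [0.0, 0.041, 0.999, 0.0]
force: [0.6, 0.5, -0.1]
grip_width: 0.178
```

```bash
python3 m2.py 14 36.6 36; python3 m3.py 14 36.6,36,4; cp pics/m3s14_3.png pics/f6.png
python3 - <<'E'
from h import *
crop('s14',190,110,370,290,4,'c17')
# canister check
c=load('s14'); u0,v0=290,210; crop('s14',u0,v0,u0+80,v0+80,5,'tmp'); im=cv2.imread('pics/tmp.png')
q=[(proj(c,[549+62*np.cos(a),225.7+62*np.sin(a),62])-[u0,v0]+.5)*5 for a in np.linspace(0,6.28,80)]
cv2.polylines(im,[np.round(q).astype(int)],True,(0,0,255),1); a=cv2.imread('pics/f6.png'); cv2.imwrite('pics/f7.png',np.hstack([im,a[:,400:]]) )
print(np.abs(ctrl.sense()['dq']).max())
E
```

```text
t 18.35 pos [566.9   1.8 252.7] F [-0.4  0.2 -0.8] g 0.182 xang 175.35 tilt [-5.22289974e-05 -2.60404059e-05 -9.99999998e-01]
dp/200 per 1 [ 0.0217  0.0008 -0.007 ]
face [5.88313294e+02 4.30070308e-02 2.42506982e+02] n [-0.59430299  0.0483535   0.80278633]
focus [585.52128473   0.64177839 240.06432709] err [ 2.7920089  -0.59877135  2.44265461] ang 0.027901371226617344
36.6,36,4 [5.85112710e+02 3.03236675e-01 2.40121914e+02]
0.0009876736393826073
```

View pics/f7.png

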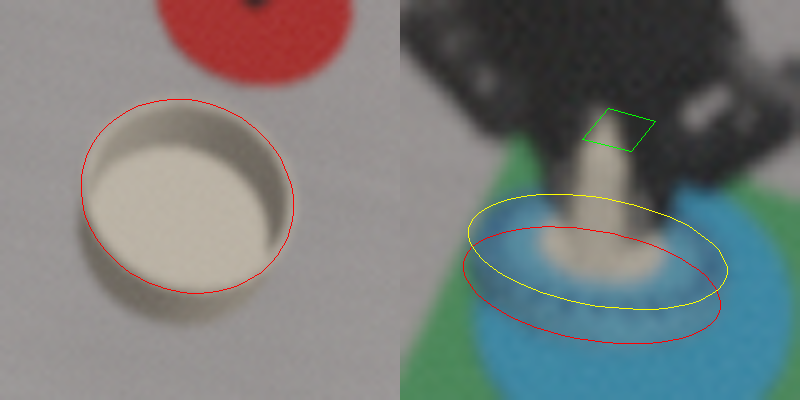

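View pics/c17.png

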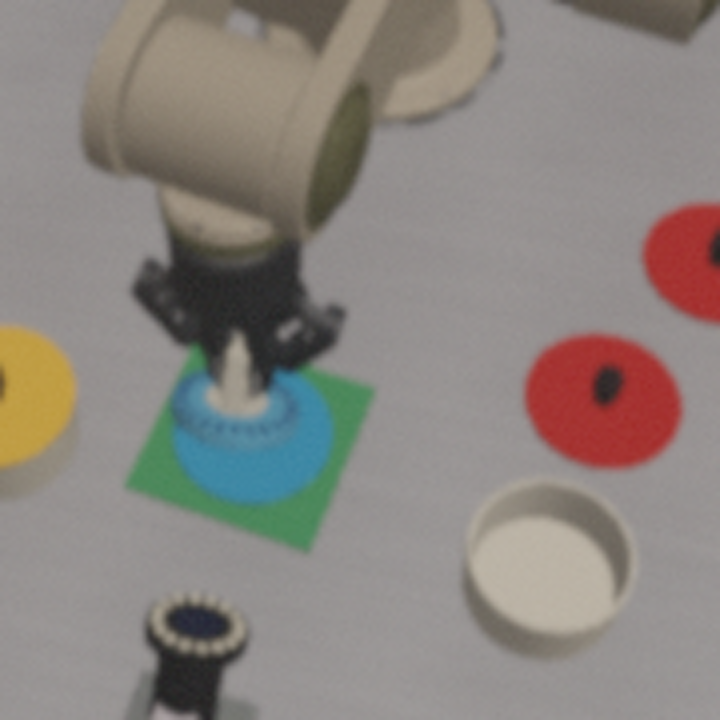

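```bash
python3 -c "
from rig import job; print(job.finish_job())"
```

```text
the job is handed in; nothing more can be done
None
```

I set the blue lid knob-up in the middle of the mat. The job was handed in at about 18 s of the 64 s, with the rotor held still in the air in front of the inspection camera. No verdict was reported, so what follows rests on my own checks.

**Tilting the rotor:** the drive can't tilt the tool. I pressed the rotor's far edge on the canister's near rim at a 20 N grip so it turned in the fingers, then held it at 40 N.

**Last checks:**
- **Rotor position:** a model overlaid by eye on the camera images puts the underside centre less than 1 mm from my estimate of the focus point. I'd trust that to about 5 mm, against a limit of 20 mm.
- **Rotor angle:** about 0.03 rad off the optical axis by the same overlay. I'd trust the tilt to about 4 degrees (0.07 rad), against a limit of 0.2 rad.
- **Stillness:** the arm was at rest, and the grip opening showed the bar was still held.
- **Canister and lid:** the canister's rim still matches where it started. The lid looked centred on the mat right after I let go; in the last image the rotor partly hides it.
- **Other objects:** the yellow-lidded canister, bottle and rack showed no visible change in the images; I didn't measure them.

**One disagreement:** the first look at the inspection pose showed the rotor about 5 mm nearer the robot than calculated. It had slipped slightly in the fingers while being tilted. I moved it 4.4 mm to correct this and checked again.

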